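Load serving boards into a spring-loaded dispenser

ROBOT

A 6-joint arm with a two-finger parallel gripper is mounted at the origin on the work surface. World frame = base frame: x ahead of the robot, y to its left, z up, the work surface at z = 0. Lengths are in mm, angles in degrees, forces in N, time in s.
With the tool pointing down it reaches from about 300 to 850 mm from the base axis. Payload 4.2 kg.
Tool frame: the origin (TCP) lies at the very end of the fingers, on their centre line; the grasp point (between the pads) lies 19 mm behind it; z points along the fingers, x is the direction in which the jaws open and shut, and the axes are right-handed (so a half turn about z gives the same grasp; the last joint's range is limited). The gripper opens to 91 mm and grips with 3 to 60 N. Pads are 32 mm wide; open, the fingers measure 118 mm over their backs; the gripper's body (76 mm by 178 mm) begins 60 mm behind the grasp point.
Start: joints at [-71.161, 18.312, 89.639, -0, 72.044, -1.146], TCP at [196.522, -540.391, 213.976] pointing down, gripper open.
Joint ranges: [-177.97, 177.97], [-48.28, 115.42], [12.27, 149.76], [-77.06, 257.06], [2.81, 150.46], [-146.56, 146.56]. Speed limits (degrees/s): [147.25, 147.25, 180, 180, 180, 180].

INTERFACE

Orientations are given as [roll, pitch, yaw] about the fixed x, y, z axes, in that order (R = Rz(yaw) Ry(pitch) Rx(roll)).
In Python, from workcell import env gives the robot as it stands.
- The arm moves only by the tool servo_tool, never from a script. Its argument "plan" is a list of rows, each a list of 3 entries, a list of its own where there are three numbers: the turn, a rotation vector about the tool's x, y, z in degrees, then the shift along the tool's x, y, z in mm, then the finger opening in mm, from 0 to 91.2. In form: [[[ax, ay, az], [dx, dy, dz], claw], ...]. A call has exactly 10 rows; each row shifts and turns the pose as measured when the row begins, along the tool's axes as they then stand; what a row does not reach is not made up. A row lasts 1/8 s, in which the tool goes at most 62.5 mm and 10.7 degrees, less where a joint would pass 70% of its speed; a pose out of reach is approached as far as the arm can. A call with a gripper value outside its range is refused whole. The fingers move at their own pace and stop on an object; "squeeze" is the grip in N (left out, the last holds). Time passes only in rows, so rows that do not move let the fingers close, or fill a call up. It gives the time, the measured TCP pose, the force and the opening at its end, in the units of the state.
- env.state(): the state, without advancing time (a new reading comes with each control period).
- env.grab_frame(name): name is "scene" or "top"; returns a dict with "pixels" (384x512x3 uint8, red, green, blue), "intrinsics" (3x3 intrinsics, pixels), "distortion" ([k1, k2, p1, p2, k3] as OpenCV has them; the pictures are not rectified), "eye" and "attitude" of the camera in the world. Camera axes: x right, y up, looking along -z (the intrinsics and any distortion apply to the point x, -y, -z); pixel columns grow to the right and rows downward; lengths in mm; the calibration is good to about 2 mm. A picture is of the moment at which its call begins. There is no depth.
- env.job_done(): hands the job in, once; it reports no verdict.
The state is a dict: "time_s": time; "qpos": joint angles; "qvel": joint speeds; "effort": joint torques, N m; "ee_pos": TCP position; "ee_rot": TCP orientation; "force": force on the tool from outside, world axes, zero at the start; "torque": the same for the moment, N m; "gripper_width": finger opening in mm.
Only numpy, scipy, OpenCV 4.12 (cv2) and the standard library are available. Lean on these libraries where they do the work, as an engineer would, in place of code of your own. Each camera call takes 0.05 s, during which the arm holds its last target.

TASK

Load both wooden serving boards into the spring-loaded board dispenser on the counter: one at a time, slide the board nearer the well along the loading shelf until it lies over the well, and push it down until the two spring catches snap back over it; then do the same with the other board, so that the pile sinks and both boards lie flat in the well, held under the catches. Do not disturb the other things on the counter.

Things in the scene. Friction and masses are not known exactly. Their poses are not given: they have to be found in the camera images.
- dispenser: Fixed metal dispenser, foot 152 (x) by 374 (y) mm. Origin on the counter, z up, its +y is the loading direction. Flat loading shelf y -200 to +62 mm, top 110 mm above the counter, -y end open without lip; then the open-topped well, y +62 to +166 mm, ending at a stop wall 12 mm above shelf level. Side rails: inner faces at x -63 and +63 mm, 5 mm thick, rising 10 mm above the shelf.
- well (a point): Centre of the well's mouth: in the dispenser's frame x 0, y +114 mm, z 110 mm (level with the top of the loading shelf). Well 126 (x) by 104 (y) mm; a board has 3 mm play to each rail and 2 mm lengthwise. A board slid home against the stop wall has its centre at y +116 mm.
- platform_top (a point): Centre of the top of the sprung platform in the well (96 by 92 mm); 6.5 mm below the shelf level when empty.
- platform_plate (a joint): How far the platform is pushed down, m: 0 at rest, stop at 0.065; about 0.015 with one board held under the catches, 0.031 with two. Its spring lifts it with about 2.7 N at rest, rising 1.2 N per 10 mm. Pushing a board in takes up to about 20 N.
- catch_near (a joint): Spring flap on the well's -x side, rad: 0 = level (shut), turns down to 1.5 as a board is pushed past. 14 mm long, 40 wide, 4 thick, reaching in to x -52 mm; upper face 1.5 mm, lower 5.5 mm below shelf level. A board slid over the well rests on both flaps. Once the board's top is pushed 20 mm below shelf level (35 mm of travel) the flaps spring up over it and hold it.
- catch_far (a joint): The same flap, mirrored, on the +x side of the well.
- board_a: Beech serving board with a dark groove round its top, 120 (x) by 100 (y) by 16 mm thick, 140 g, lying flat on the loading shelf, its x and y about along the dispenser's. It is the one nearer the well. Origin: centre of its underside. Held in the well right under the catches its underside is 21.5 mm below shelf level; with another board on top, 37.5 mm below.
- board_b: An identical board, behind board_a on the loading shelf (3 to 25 mm between them, too narrow for a finger: pushing board_b from behind also pushes board_a ahead of it).
- mug: White mug, 90 mm tall, bystander. Origin: centre of its underside.
- bottle: Amber bottle, 190 mm tall, bystander. Origin: centre of its underside.
- sugar_jar: Glass jar 110 mm tall, bystander. Origin: centre of its underside.
Things that resemble listed ones, but are neither listed nor needed, are in the scene too. What is shaped like the board_a but purple or red is not meant.

How it is judged:
By the outcome, as a careful person would: the job done as asked, in the order asked, and still so for the second after the job is handed in, with the robot touching nothing.
It also fails if it takes over 56 s, if anything falls off the work surface, if the arm or the gripper's body presses on something with over 40 N, if the wrist force passes 120 N, or if a joint passes its speed limit or range.

## Working session

There is one attempt and no reset: what is moved stays moved. The work goes in short steps, Python scripts to look and compute and a tool call to move; the robot and the scene stay as the last step left them, time stands still between calls to the robot, and variables do not carry over. Pictures are saved under pics/ and viewed, and the job is handed in when it is done.

Besides the shell and the picture viewer there is one more tool, called after "Emit:" by a JSON object that holds its "api" and its "payload", one argument or row to a line. servo_tool: Moves the arm, as the interface text tells. Its arguments: {"type":"object","properties":{"plan":{"type":"array"},"squeeze":{"type":"number"}},"required":["plan"]}

```bash
ls; mkdir -p pics
python3 - <<'E'
from workcell import env
import cv2
print(env.state())
for n in("scene","top"):
    f=env.grab_frame(n); cv2.imwrite(f"pics/{n}0.png",f["pixels"][:,:,::-1])
    print(n,f["intrinsics"],f["distortion"],f["eye"],f["attitude"])
E
```

```text
pics
{'time_s': 0.0, 'qpos': array([-7.11621363e+01,  1.83519760e+01,  8.97095038e+01,  1.35390592e-04,
        7.20426725e+01, -1.14780325e+00]), 'qvel': array([-0.08238723,  0.03453066,  0.08491462, -0.00853802,  0.0152556 ,
       -0.05545079]), 'effort': array([-5.99092109e-04, -4.12457836e+01, -2.31976819e+01,  7.27867917e-02,
        4.56603058e-02, -1.54553891e-04]), 'ee_pos': array([ 196.34030821, -539.88089609,  213.09593467]), 'ee_rot': array([-1.79997785e+02,  1.04128842e-01, -7.00143729e+01]), 'force': array([ 0.13762838,  0.74217863, -0.24884645]), 'torque': array([-0.03214528,  0.03227073, -0.02437131]), 'gripper_width': 91.59021285493071}
scene [[373.08351738   0.         256.13534923]
 [  0.         373.08351738 194.05978549]
 [  0.           0.           1.        ]] [0.04060083 0.         0.         0.         0.        ] [1390.51950649  -10.48254623  953.34746504] [45.38866635 -0.18092957 88.23398203]
top [[430.80309167   0.         255.07049577]
 [  0.         430.80309167 189.55641413]
 [  0.           0.           1.        ]] [-0.01139589  0.          0.          0.          0.        ] [ 399.42080942   17.07711291 1249.1766938 ] [  7.51961881  -0.3522266  -89.13270419]
```

View pics/scene0.png

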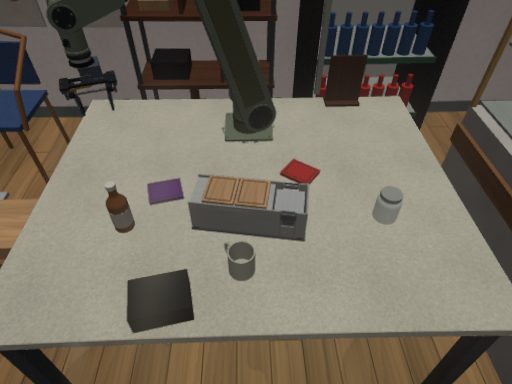

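View pics/top0.png

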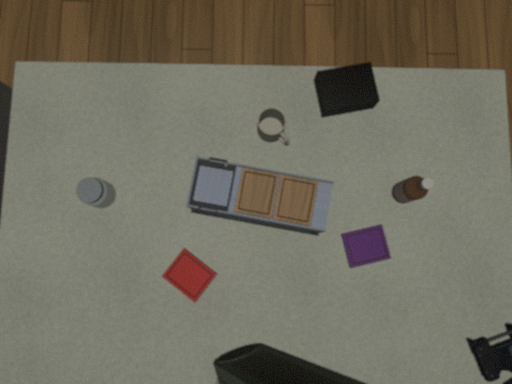

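Top picture: the dispenser runs from about (330,205) to (190,183), with the well at the left. The two beech boards are at (257,193) and (297,200). (257,193) is nearer the well, so it is board_a. The purple (366,246) and red (190,275) plates on the counter are decoys. I'll confirm in a crop.

Run:
```python
import cv2
a=cv2.imread("pics/top0.png")[145:245,175:345]; cv2.imwrite("pics/crop0.png",cv2.resize(a,None,fx=4.6,fy=4.6,interpolation=cv2.INTER_CUBIC))
a=cv2.imread("pics/scene0.png")[165:245,180:320]; cv2.imwrite("pics/crop1.png",cv2.resize(a,None,fx=5.5,fy=5.5,interpolation=cv2.INTER_CUBIC))
```

```text
(no output)
```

View pics/crop0.png

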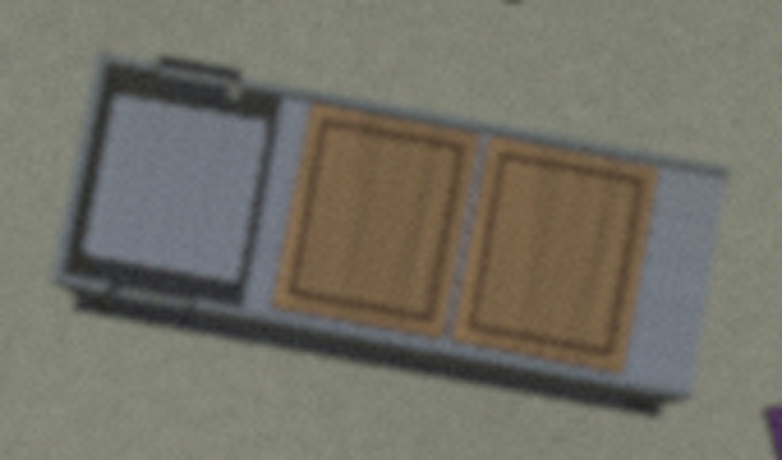

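View pics/crop1.png

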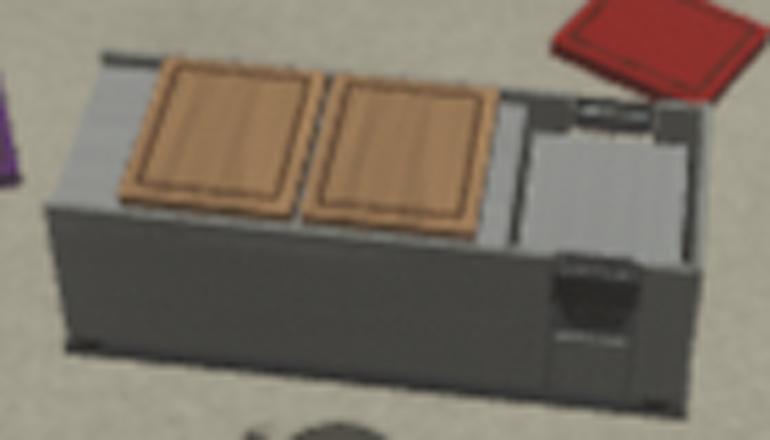

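```bash
cat > h.py <<'E'
import numpy as np,cv2
from scipy.spatial.transform import Rotation as Ro
from scipy.optimize import least_squares
C={"scene":([[373.08351738,0,256.13534923],[0,373.08351738,194.05978549],[0,0,1]],[0.04060083,0,0,0,0],[1390.51950649,-10.48254623,953.34746504],[45.38866635,-0.18092957,88.23398203]),
"top":([[430.80309167,0,255.07049577],[0,430.80309167,189.55641413],[0,0,1]],[-0.01139589,0,0,0,0],[399.42080942,17.07711291,1249.1766938],[7.51961881,-0.3522266,-89.13270419])}
def proj(n,P):
    K,d,e,a=C[n]; R=Ro.from_euler('xyz',a,degrees=True).as_matrix()
    Rc=np.diag([1,-1,-1])@R.T
    p,_=cv2.projectPoints(np.atleast_2d(P).astype(float),cv2.Rodrigues(Rc)[0],-Rc@np.array(e),np.array(K),np.array(d)); return p[:,0]
def w(pose,L):
    L=np.atleast_2d(L).astype(float);t=np.radians(pose[2]);c,s=np.cos(t),np.sin(t)
    return np.c_[pose[0]+c*L[:,0]-s*L[:,1],pose[1]+s*L[:,0]+c*L[:,1],L[:,2]]
def fit(obs,x0=(450,30,0)):
    f=lambda p:np.concatenate([(proj(n,w(p,L))-px).ravel() for n,L,px in obs])
    r=least_squares(f,x0); return r.x,np.abs(r.fun).max(),r.fun.reshape(-1,2)
def crop(n,p):
    p=np.array(p,float); return (p+.5)/4.6-.5+[175,145] if n=="top" else (p+.5)/5.5-.5+[180,165]
def ray(n,px,z):
    K,d,e,a=C[n]; R=Ro.from_euler('xyz',a,degrees=True).as_matrix()
    u=cv2.undistortPoints(np.array([[px]],float),np.array(K),np.array(d))[0,0]
    v=R@[u[0],-u[1],-1]; e=np.array(e); return e+v*(z-e[2])/v[2]
E
python3 - <<'E'
from h import *
D=[[68,-200,120],[-68,-200,120],[68,174,121],[-68,174,121]]
dt=crop("top",[(725,169),(690,398),(100,58),(58,285)]); ds=crop("scene",[(47,208),(105,55),(700,268),(707,103)])
B=[[60,50,126],[60,-50,126],[-60,-50,126],[-60,50,126]]
o={"a":(crop("top",[(312,103),(478,133),(443,335),(275,305)]),crop("scene",[(477,237),(303,222),(335,75),(497,88)])),
"b":(crop("top",[(492,137),(657,170),(624,370),(457,340)]),crop("scene",[(293,215),(120,198),(165,58),(325,72)]))}
for nm,L,(t,s) in [("disp",D,(dt,ds)),("a",B,o["a"]),("b",B,o["b"])]:
    for ob in ([("top",L,t)],[("scene",L,s)],[("top",L,t),("scene",L,s)]):
        r=fit(ob); print(nm,r[0].round(2),r[1].round(2))
    if nm=="disp": d=r[0]
    else:
        c,s_=np.cos(np.radians(d[2])),np.sin(np.radians(d[2])); q=r[0][:2]-d[:2]; print(" in disp",c*q[0]+s_*q[1],-s_*q[0]+c*q[1],r[0][2]-d[2])
print(w(d,[0,114,110]))
for z,p in((0,(270,118)),):print(ray("top",p,0))
E
```

```text
disp [539.47  12.11  -9.19] 1.85
disp [541.25  10.87  -8.99] 1.25
disp [539.93  11.59  -9.13] 1.73
a [541.22   8.35  -9.25] 0.68
a [544.54   7.92  -8.52] 0.42
a [542.07   8.2   -8.99] 1.06
 in disp 2.651981816458105 -3.0085266833733737 0.13472799222781795
b [522.6  -94.89  -9.57] 0.91
b [525.24 -94.61  -8.84] 0.4
b [523.25 -94.81  -9.31] 1.0
 in disp 0.4136936663540176 -107.69748858237504 -0.18516620553421959
[[558.01023858 124.14649996 110.        ]]
[781.0612733  -29.50206885   0.        ]
```

```bash
cat >> h.py <<'E'
D=np.array([539.93,11.59,-9.13])
def loc(p):
    t=np.radians(D[2]);c,s=np.cos(t),np.sin(t);q=np.array(p[:2])-D[:2];return np.array([c*q[0]+s*q[1],-s*q[0]+c*q[1]])
def delta(st,target_loc,z,yaw=None):
    "tool-frame shift+turn to local target"
    R=Ro.from_euler('xyz',st["ee_rot"],degrees=True)
    tw=w(D,[target_loc[0],target_loc[1],z])[0]
    T=Ro.from_euler('xyz',[180,0,D[2] if yaw is None else yaw],degrees=True)
    print("loc",loc(st["ee_pos"]).round(1),"z",st["ee_pos"][2].round(1),"F",st["force"].round(1),"w",round(st["gripper_width"],1),"t",st["time_s"],"yaw",st["ee_rot"].round(2))
    print("turn",(R.inv()*T).as_rotvec(degrees=True).round(2),"shift",R.inv().apply(tw-st["ee_pos"]).round(1),"shift after turn",T.inv().apply(tw-st["ee_pos"]).round(1))
E
python3 - <<'E'
from h import *; from workcell import env
delta(env.state(),(0,-184),200)
print(w(D,[0,-184,110]),"bottle",ray("top",(428,183),190),"mug",ray("top",(270,122),90),"jar",ray("top",(92,188),110))
E
```

```text
loc [-251.7 -599.1] z 213.2 F [0.4 0.  0.3] w 90.9 t 0.1 yaw [-1.800e+02  9.000e-02 -7.002e+01]
turn [-5.000e-02  8.000e-02 -6.089e+01] shift [-240.2 -421.8   13.6] shift after turn [ 251.7 -415.1   13.2]
[[ 510.73379003 -170.07887825  110.        ]] bottle [ 562.70517007 -418.62110693  190.        ] mug [742.11960487 -26.26606091  90.        ] jar [547.13550062 447.22402994 110.        ]
```

Emit:
{"api": "servo_tool", "payload": {
  "plan": [
    [[0, 0, -10.2], [0, 0, 0], 60],
    [[0, 0, -10.2], [0, 0, 0], 60],
    [[0, 0, -10.2], [0, 0, 0], 60],
    [[0, 0, -10.2], [0, 0, 0], 60],
    [[0, 0, -10.2], [0, 0, 0], 60],
    [[0, 0, -10], [0, 0, 0], 60],
    [[0, 0, 0], [0, 0, 0], 60],
    [[0, 0, 0], [0, 0, 0], 60],
    [[0, 0, 0], [0, 0, 0], 60],
    [[0, 0, 0], [0, 0, 0], 60]
  ]
}}

```text
time_s: 1.35
ee_pos: [195.6, -537.6, 209.1]
ee_rot: [-179.5, 0.3, -7.4]
force: [0.3, 0.8, 0.8]
gripper_width: 59.7
```

Emit:
{"api": "servo_tool", "payload": {
  "plan": [
    [[0, 0, 1.7], [28, -46, -1], 60],
    [[0, 0, 0], [28, -46, -1], 60],
    [[0, 0, 0], [28, -46, -1], 60],
    [[0, 0, 0], [28, -46, -1], 60],
    [[0, 0, 0], [28, -46, -1], 60],
    [[0, 0, 0], [28, -46, -1], 60],
    [[0, 0, 0], [28, -46, -1], 60],
    [[0, 0, 0], [28, -46, -1], 60],
    [[0, 0, 0], [28, -46, 0], 60],
    [[0, 0, 0], [0, 0, 0], 60]
  ]
}}

```text
time_s: 2.6
ee_pos: [521.1, -159.7, 220.7]
ee_rot: [-179.6, -0.1, -9.7]
force: [-0.8, -0.6, -0.5]
gripper_width: 60.3
```

Run:
```python
from h import *; from workcell import env
delta(env.state(),(0,-184),118)
```

```text
loc [   8.6 -172.1] z 220.7 F [-0.8 -0.6 -0.5] w 60.3 t 2.6 yaw [-1.7964e+02 -6.0000e-02 -9.7000e+00]
turn [-0.36 -0.06 -0.57] shift [ -8.6  12.6 102.7] shift after turn [ -8.6  11.9 102.7]
```

Emit:
{"api": "servo_tool", "payload": {
  "plan": [
    [[-0.3, 0, -0.5], [-8, 12, 15], 60],
    [[0, 0, 0], [0, 0, 20], 60],
    [[0, 0, 0], [0, 0, 20], 60],
    [[0, 0, 0], [0, 0, 18], 60],
    [[0, 0, 0], [0, 0, 10], 60],
    [[0, 0, 0], [0, 0, 5], 60],
    [[0, 0, 0], [0, 0, 0], 60],
    [[0, 0, 0], [0, 0, 0], 60],
    [[0, 0, 0], [0, 0, 0], 60],
    [[0, 0, 0], [0, 0, 0], 60]
  ]
}}

```text
time_s: 3.85
ee_pos: [509.0, -175.5, 133.0]
ee_rot: [179.8, -0.3, -9.5]
force: [-0.5, 0.6, 0.5]
gripper_width: 59.9
```

Run:
```python
from h import *; from workcell import env
delta(env.state(),(0,-184),116)
f=env.grab_frame("top");a=f["pixels"][145:245,175:345,::-1];cv2.imwrite("pics/t1.png",cv2.resize(a,None,fx=4.6,fy=4.6,interpolation=cv2.INTER_CUBIC))
f=env.grab_frame("scene");a=f["pixels"][125:245,160:320,::-1];cv2.imwrite("pics/s1.png",cv2.resize(a,None,fx=4.5,fy=4.5,interpolation=cv2.INTER_CUBIC))
```

```text
loc [  -0.9 -189.6] z 133.0 F [-0.5  0.6  0.5] w 59.9 t 3.85 yaw [179.81  -0.27  -9.46]
turn [ 0.19 -0.27 -0.33] shift [ 0.8 -5.7 16.9] shift after turn [ 0.9 -5.6 17. ]
```

View pics/s1.png

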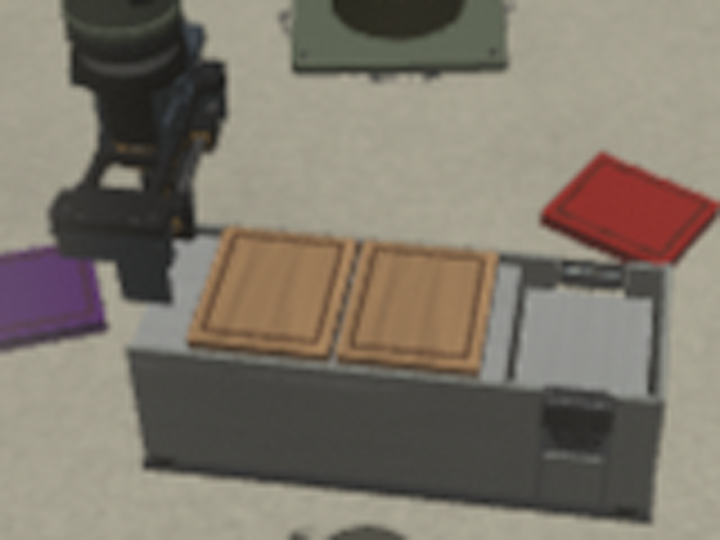

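View pics/t1.png

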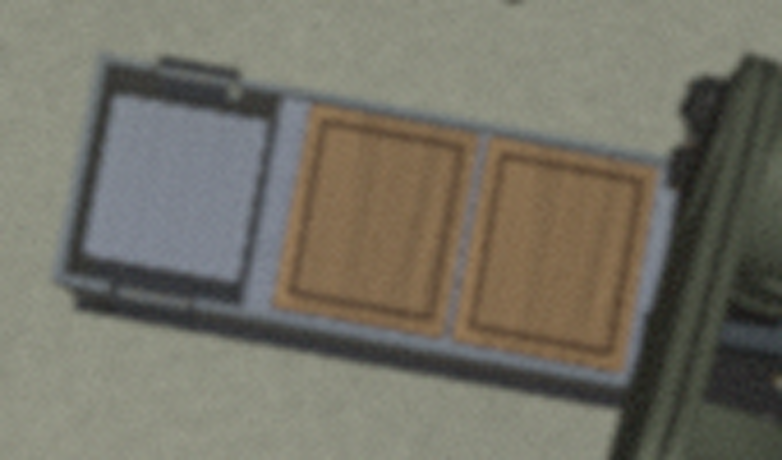

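Emit:
{"api": "servo_tool", "payload": {
  "plan": [
    [[0, 0, 0], [0.5, 0, 6], 60],
    [[0, 0, 0], [0, 0, 6], 60],
    [[0, 0, 0], [0, 0, 3], 60],
    [[0, 0, 0], [0, 0, 0], 60],
    [[0, 0, 0], [0, -8, 0], 60],
    [[0, 0, 0], [0, -8, 0], 60],
    [[0, 0, 0], [0, -8, 0], 60],
    [[0, 0, 0], [0, -8, 0], 60],
    [[0, 0, 0], [0, 0, 0], 60],
    [[0, 0, 0], [0, 0, 0], 60]
  ]
}}

```text
time_s: 5.2
ee_pos: [515.1, -141.5, 116.6]
ee_rot: [179.8, -0.2, -9.4]
force: [0.2, -1.2, -0.2]
gripper_width: 60.3
```

```bash
cat > look.py <<'E'
import sys
from h import *; from workcell import env
def look(tag,tl,z):
    delta(env.state(),tl,z)
    f=env.grab_frame("top");a=f["pixels"][145:245,175:345,::-1]
    g=env.grab_frame("scene");b=g["pixels"][155:245,180:320,::-1]
    a=cv2.resize(a,(510,300),interpolation=cv2.INTER_CUBIC);b=cv2.resize(b,(510,328),interpolation=cv2.INTER_CUBIC)
    cv2.imwrite(f"pics/{tag}.png",np.vstack([a,b])[:600])
look(sys.argv[1],(float(sys.argv[2]),float(sys.argv[3])),float(sys.argv[4]))
E
python3 look.py l2 0 -48 118
```

```text
loc [  -0.2 -155.1] z 116.6 F [ 0.2 -1.2 -0.2] w 60.3 t 5.2 yaw [179.77  -0.24  -9.39]
turn [ 0.23 -0.24 -0.26] shift [  -0.3 -107.1   -1.9] shift after turn [   0.2 -107.1   -1.4]
```

View pics/l2.png

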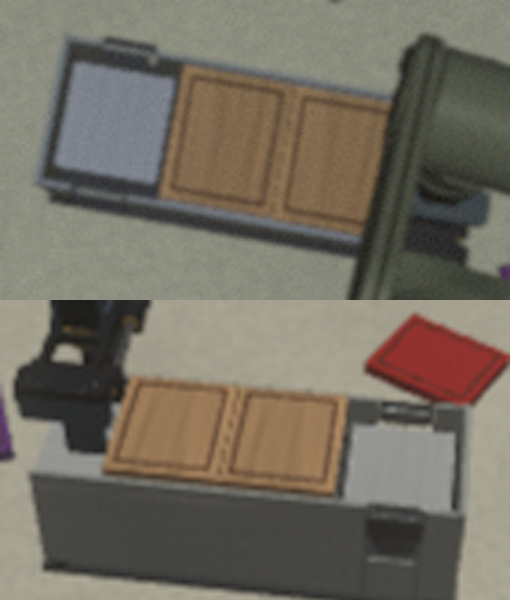

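Emit:
{"api": "servo_tool", "payload": {
  "plan": [
    [[0, 0, -0.3], [0, -10, 0], 60],
    [[0, 0, 0], [0, -10, 0], 60],
    [[0, 0, 0], [0, -10, 0], 60],
    [[0, 0, 0], [0, -10, 0], 60],
    [[0, 0, 0], [0, -10, 0], 60],
    [[0, 0, 0], [0, -10, 0], 60],
    [[0, 0, 0], [0, -10, 0], 60],
    [[0, 0, 0], [0, -10, 0], 60],
    [[0, 0, 0], [0, 0, 0], 60],
    [[0, 0, 0], [0, 0, 0], 60]
  ]
}}

```text
time_s: 6.55
ee_pos: [528.7, -57.2, 116.4]
ee_rot: [179.7, -0.3, -9.0]
force: [-0.7, -1.7, 0.9]
gripper_width: 60.3
```

```bash
python3 look.py l3 0 -52 118
```

```text
loc [ -0.2 -69.7] z 116.4 F [-0.7 -1.7  0.9] w 60.3 t 6.55 yaw [179.74  -0.26  -9.05]
turn [ 0.26 -0.26  0.08] shift [  0.2 -17.7  -1.7] shift after turn [  0.2 -17.7  -1.6]
```

View pics/l3.png

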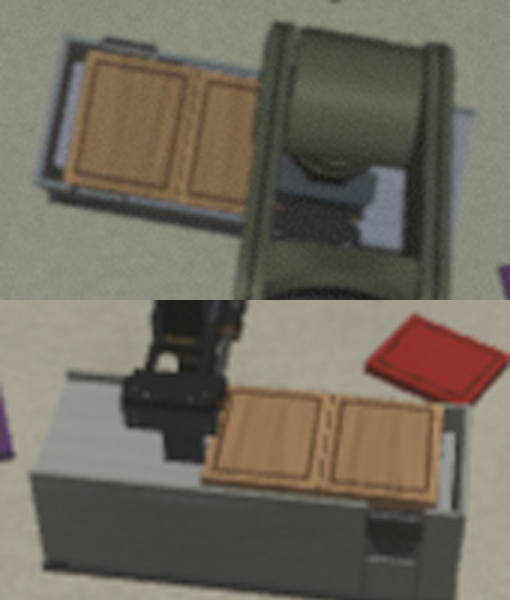

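Emit:
{"api": "servo_tool", "payload": {
  "plan": [
    [[0, 0, 0], [0, -4, 0], 60],
    [[0, 0, 0], [0, -4, 0], 60],
    [[0, 0, 0], [0, -4, 0], 60],
    [[0, 0, 0], [0, -3, 0], 60],
    [[0, 0, 0], [0, -2, 0], 60],
    [[0, 0, 0], [0, -1, 0], 60],
    [[0, 0, 0], [0, 0, 0], 60],
    [[0, 0, 0], [0, 0, 0], 60],
    [[0, 0, 0], [0, 0, 0], 60],
    [[0, 0, 0], [0, 0, 0], 60]
  ]
}}

```text
time_s: 7.9
ee_pos: [531.5, -39.8, 116.4]
ee_rot: [179.6, -0.3, -9.1]
force: [-1.7, -1.8, 0.1]
gripper_width: 59.9
```

```bash
python3 look.py l4 0 -52 118
```

```text
loc [ -0.2 -52.1] z 116.4 F [-1.7 -1.8  0.1] w 59.9 t 7.9 yaw [179.64  -0.26  -9.1 ]
turn [ 0.36 -0.26  0.03] shift [ 0.2 -0.1 -1.6] shift after turn [ 0.2 -0.1 -1.6]
```

View pics/l4.png

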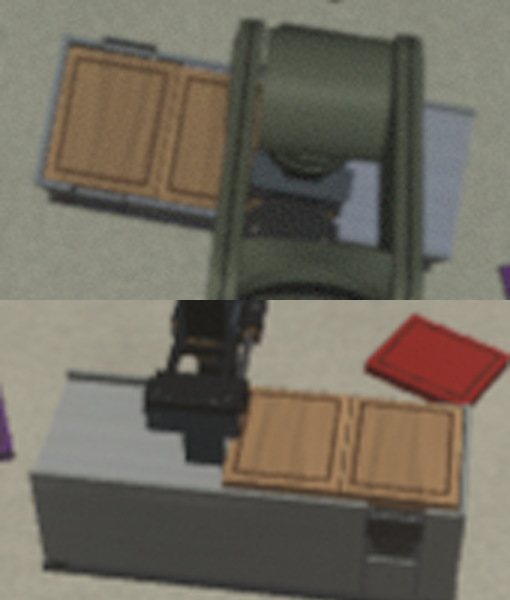

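Emit:
{"api": "servo_tool", "payload": {
  "plan": [
    [[0, 0, 0], [0, -1, 0], 60],
    [[0, 0, 0], [0, -1, 0], 60],
    [[0, 0, 0], [0, -0.5, 0], 60],
    [[0, 0, 0], [0, 0, 0], 60],
    [[0, 0, 0], [0, 0, 0], 60],
    [[0, 0, 0], [0, 0, 0], 60],
    [[0, 0, 0], [0, 0, 0], 60],
    [[0, 0, 0], [0, 0, 0], 60],
    [[0, 0, 0], [0, 0, 0], 60],
    [[0, 0, 0], [0, 0, 0], 60]
  ]
}}

```text
time_s: 9.25
ee_pos: [531.6, -38.8, 116.4]
ee_rot: [179.5, -0.3, -9.1]
force: [-1.1, -3.7, 1.0]
gripper_width: 59.8
```

```bash
python3 look.py l5 0 -52 118; python3 -c "
import cv2;a=cv2.imread('pics/l5.png')
cv2.imwrite('pics/l5a.png',cv2.resize(a[30:220,30:260],None,fx=3,fy=3))"
```

```text
loc [ -0.2 -51. ] z 116.4 F [-1.1 -3.7  1. ] w 59.8 t 9.25 yaw [179.47  -0.25  -9.08]
turn [ 0.53 -0.25  0.05] shift [ 0.2  1.  -1.6] shift after turn [ 0.2  1.  -1.6]
```

View pics/l5a.png

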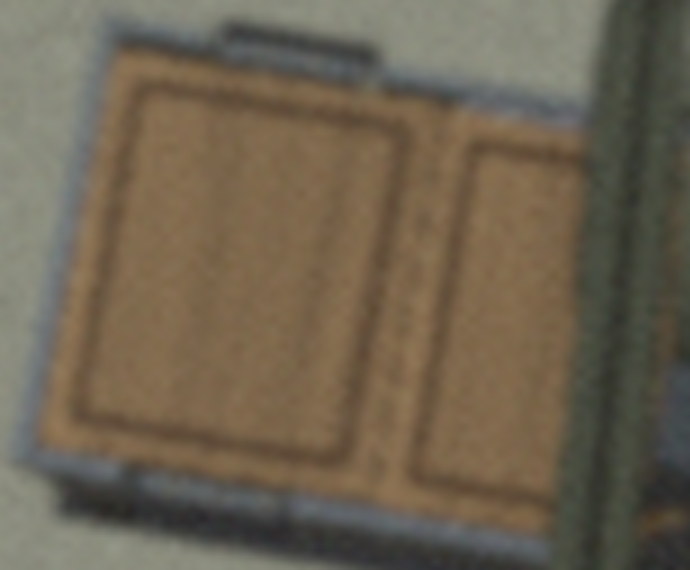

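View pics/l5.png

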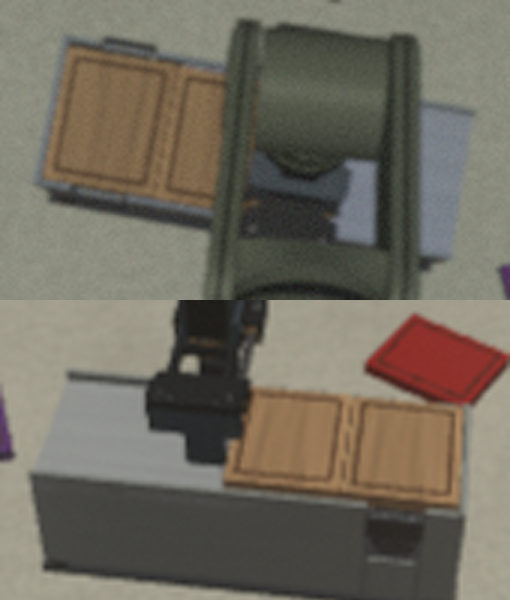

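Board a is home against the stop wall (force rising to 3.7 N). Next I lift and go over the well.

Emit:
{"api": "servo_tool", "payload": {
  "plan": [
    [[0, 0, 0], [0, 2, 0], 60],
    [[0, 0, 0], [0, 0, -15], 60],
    [[0, 0, 0], [0, 0, -15], 50],
    [[0, 0, 0], [0, -25, -5], 50],
    [[0, 0, 0], [0, -30, 0], 50],
    [[0, 0, 0], [0, -30, 0], 50],
    [[0, 0, 0], [0, -30, 0], 50],
    [[0, 0, 0], [0, -30, 0], 50],
    [[0, 0, 0], [0, -15, 0], 50],
    [[0, 0, 0], [0, 0, 0], 50]
  ]
}}

```text
time_s: 10.6
ee_pos: [560.9, 125.6, 162.0]
ee_rot: [-180.0, -0.9, -9.2]
force: [0.2, -0.2, -0.7]
gripper_width: 49.9
```

```bash
python3 look.py l6 0 115 130
```

```text
loc [  2.6 115.9] z 162.0 F [ 0.2 -0.2 -0.7] w 49.9 t 10.6 yaw [-179.97   -0.89   -9.2 ]
turn [-0.02 -0.89 -0.07] shift [-3.1  0.9 31.9] shift after turn [-2.6  0.9 32. ]
```

View pics/l6.png

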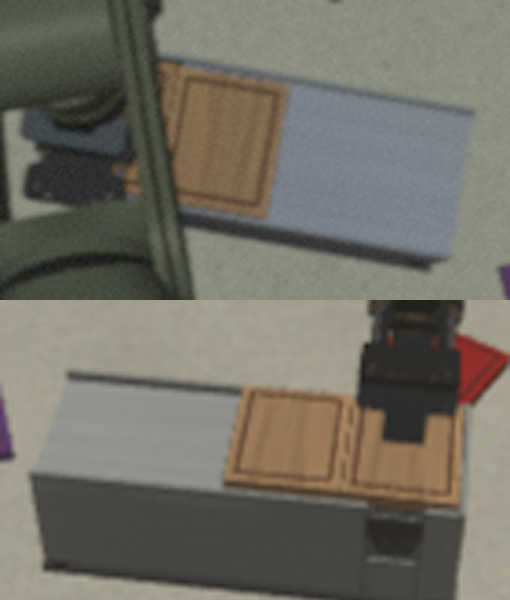

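Emit:
{"api": "servo_tool", "payload": {
  "plan": [
    [[0, -0.9, 0], [-2.5, 0, 10], 50],
    [[0, 0, 0], [0, 0, 10], 50],
    [[0, 0, 0], [0, 0, 8], 50],
    [[0, 0, 0], [0, 0, 4], 50],
    [[0, 0, 0], [0, 0, 3], 50],
    [[0, 0, 0], [0, 0, 3], 50],
    [[0, 0, 0], [0, 0, 3], 50],
    [[0, 0, 0], [0, 0, 0], 50],
    [[0, 0, 0], [0, 0, 0], 50],
    [[0, 0, 0], [0, 0, 0], 50]
  ]
}}

```text
time_s: 11.95
ee_pos: [558.3, 122.1, 124.7]
ee_rot: [180.0, -0.1, -9.4]
force: [-1.6, -0.7, 3.5]
gripper_width: 50.6
```

```bash
python3 look.py l7 0 115 88
```

```text
loc [  0.6 112. ] z 124.7 F [-1.6 -0.7  3.5] w 50.6 t 11.95 yaw [ 1.80e+02 -8.00e-02 -9.44e+00]
turn [ 0.   -0.08 -0.31] shift [-0.7 -3.  36.7] shift after turn [-0.6 -3.  36.7]
```

View pics/l7.png

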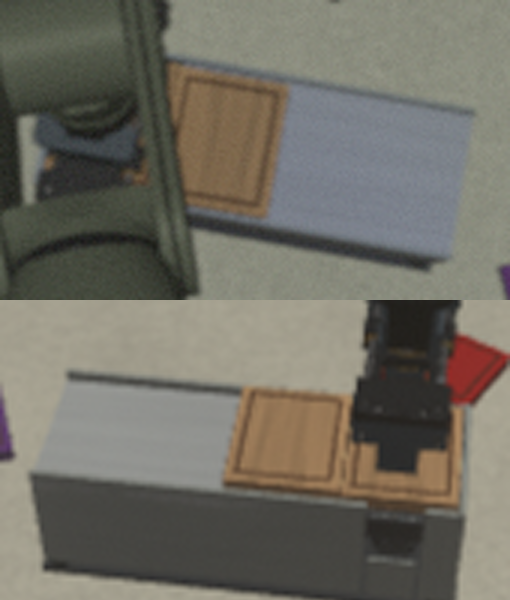

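Emit:
{"api": "servo_tool", "payload": {
  "plan": [
    [[0, 0, 0], [-0.5, -1.5, 3], 50],
    [[0, 0, 0], [0, -1, 4], 50],
    [[0, 0, 0], [0, 0, 4], 50],
    [[0, 0, 0], [0, 0, 4], 50],
    [[0, 0, 0], [0, 0, 4], 50],
    [[0, 0, 0], [0, 0, 4], 50],
    [[0, 0, 0], [0, 0, 4], 50],
    [[0, 0, 0], [0, 0, 0], 50],
    [[0, 0, 0], [0, 0, 0], 50],
    [[0, 0, 0], [0, 0, 0], 50]
  ]
}}

```text
time_s: 13.3
ee_pos: [560.6, 122.1, 110.0]
ee_rot: [179.9, -0.7, -9.5]
force: [-1.0, 0.1, 3.4]
gripper_width: 50.0
```

```bash
python3 look.py l8 0 115 87
```

```text
loc [  2.9 112.3] z 110.0 F [-1.   0.1  3.4] w 50.0 t 13.3 yaw [179.93  -0.73  -9.45]
turn [ 0.08 -0.73 -0.32] shift [-3.2 -2.7 22.9] shift after turn [-2.9 -2.7 23. ]
```

View pics/l8.png

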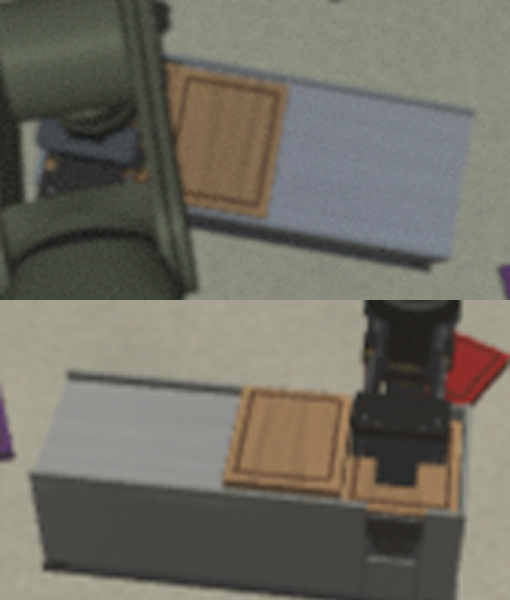

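Emit:
{"api": "servo_tool", "payload": {
  "plan": [
    [[0, -0.7, 0], [-1, -0.5, 5], 50],
    [[0, 0, 0], [-0.5, -0.5, 6], 50],
    [[0, 0, 0], [-0.5, -0.5, 6], 50],
    [[0, 0, 0], [-0.5, -0.5, 6], 50],
    [[0, 0, 0], [-0.5, 0, 6], 50],
    [[0, 0, 0], [-0.5, 0, 6], 50],
    [[0, 0, 0], [0, 0, 6], 50],
    [[0, 0, 0], [0, 0, 3], 50],
    [[0, 0, 0], [0, 0, 0], 50],
    [[0, 0, 0], [0, 0, 0], 50]
  ]
}}

```text
time_s: 14.65
ee_pos: [560.8, 122.1, 72.3]
ee_rot: [179.8, -0.5, -9.3]
force: [-1.0, -0.2, 5.5]
gripper_width: 49.8
```

```bash
python3 look.py l9 0 115 87
```

```text
loc [  3.1 112.4] z 72.3 F [-1.  -0.2  5.5] w 49.8 t 14.65 yaw [179.8   -0.45  -9.35]
turn [ 0.2  -0.45 -0.22] shift [ -3.   -2.5 -14.7] shift after turn [ -3.1  -2.6 -14.7]
```

View pics/l9.png

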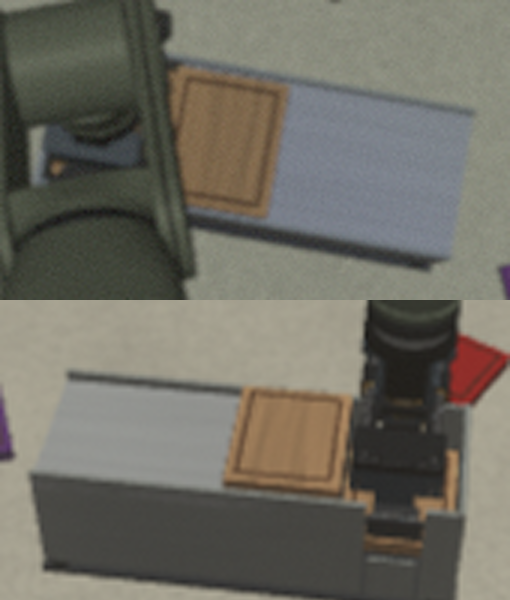

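Emit:
{"api": "servo_tool", "payload": {
  "plan": [
    [[0, -0.4, -0.2], [0, 0, -8], 50],
    [[0, 0, 0], [-0.5, 0, -10], 50],
    [[0, 0, 0], [-0.5, 0, -12], 50],
    [[0, 0, 0], [-0.5, 0, -15], 50],
    [[0, 0, 0], [0, 0, -15], 50],
    [[0, 0, 0], [0, 0, -15], 50],
    [[0, 0, 0], [0, 30, -10], 60],
    [[0, 0, 0], [0, 40, 0], 60],
    [[0, 0, 0], [0, 40, 0], 60],
    [[0, 0, 0], [0, 40, 0], 60]
  ]
}}

```text
time_s: 16.0
ee_pos: [536.5, -26.4, 166.1]
ee_rot: [179.9, -0.3, -8.8]
force: [0.7, 0.0, 0.4]
gripper_width: 60.1
```

```bash
python3 look.py l10 0 -62 118;  python3 -c "
import cv2;a=cv2.imread('pics/l10.png')
cv2.imwrite('pics/l10a.png',cv2.resize(a[30:220,30:260],None,fx=3,fy=3))"
```

```text
loc [  2.7 -38. ] z 166.1 F [0.7 0.  0.4] w 60.1 t 16.0 yaw [179.9   -0.26  -8.8 ]
turn [ 0.1  -0.26  0.32] shift [-3.  23.9 48.1] shift after turn [-2.7 24.  48.1]
```

View pics/l10.png

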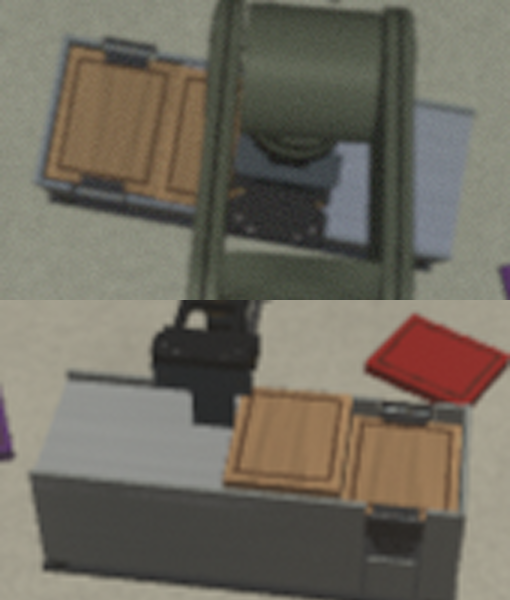

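Board a lies in the well with both flaps over it (top picture, about (130,50) and (100,185)). Now I go behind board b.

Emit:
{"api": "servo_tool", "payload": {
  "plan": [
    [[0, 0, 0.3], [-2.5, 24, 0], 60],
    [[0, 0, 0], [0, 0, 0], 60],
    [[0, 0, 0], [0, 0, 12], 60],
    [[0, 0, 0], [0, 0, 12], 60],
    [[0, 0, 0], [0, 0, 12], 60],
    [[0, 0, 0], [0, 0, 8], 60],
    [[0, 0, 0], [0, 0, 3], 60],
    [[0, 0, 0], [0, 0, 0], 60],
    [[0, 0, 0], [0, 0, 0], 60],
    [[0, 0, 0], [0, 0, 0], 60]
  ]
}}

```text
time_s: 17.35
ee_pos: [530.8, -48.1, 116.3]
ee_rot: [180.0, -0.2, -9.2]
force: [0.4, 0.6, 0.5]
gripper_width: 59.7
```

```bash
python3 look.py l11 0 49 118
```

```text
loc [  0.4 -60.4] z 116.3 F [0.4 0.6 0.5] w 59.7 t 17.35 yaw [179.99  -0.2   -9.24]
turn [ 0.01 -0.2  -0.11] shift [  -0.7 -109.4   -1.7] shift after turn [  -0.4 -109.4   -1.7]
```

View pics/l11.png

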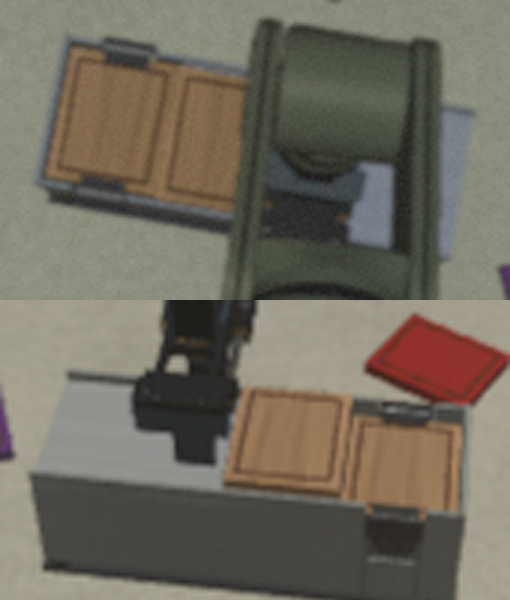

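Emit:
{"api": "servo_tool", "payload": {
  "plan": [
    [[0, 0, 0], [-0.3, -10, 0], 60],
    [[0, 0, 0], [0, -11, 0], 60],
    [[0, 0, 0], [0, -11, 0], 60],
    [[0, 0, 0], [0, -11, 0], 60],
    [[0, 0, 0], [0, -11, 0], 60],
    [[0, 0, 0], [0, -11, 0], 60],
    [[0, 0, 0], [0, -11, 0], 60],
    [[0, 0, 0], [0, -11, 0], 60],
    [[0, 0, 0], [0, -4, 0], 60],
    [[0, 0, 0], [0, 0, 0], 60]
  ]
}}

```text
time_s: 18.7
ee_pos: [546.2, 48.6, 116.5]
ee_rot: [180.0, -0.2, -9.2]
force: [-0.8, -0.5, 0.5]
gripper_width: 59.6
```

```bash
python3 look.py l12 0 49 118
```

```text
loc [ 0.3 37.6] z 116.5 F [-0.8 -0.5  0.5] w 59.6 t 18.7 yaw [179.95  -0.24  -9.16]
turn [ 0.05 -0.24 -0.03] shift [ -0.3 -11.4  -1.5] shift after turn [ -0.3 -11.4  -1.5]
```

View pics/l12.png

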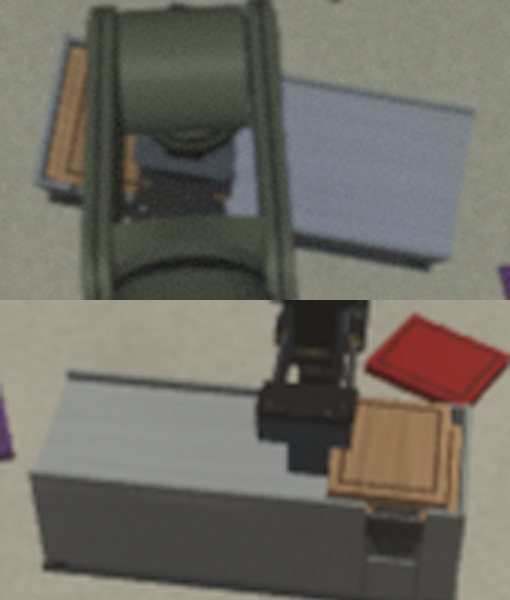

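Emit:
{"api": "servo_tool", "payload": {
  "plan": [
    [[0, 0, 0], [0, -3, 0], 60],
    [[0, 0, 0], [0, -3, 0], 60],
    [[0, 0, 0], [0, -2, 0], 60],
    [[0, 0, 0], [0, -1.5, 0], 60],
    [[0, 0, 0], [0, -1, 0], 60],
    [[0, 0, 0], [0, -1, 0], 60],
    [[0, 0, 0], [0, -0.5, 0], 60],
    [[0, 0, 0], [0, 0, 0], 60],
    [[0, 0, 0], [0, 0, 0], 60],
    [[0, 0, 0], [0, 0, 0], 60]
  ]
}}

```text
time_s: 20.05
ee_pos: [547.9, 60.0, 116.3]
ee_rot: [179.9, -0.2, -9.3]
force: [0.3, -0.1, 0.6]
gripper_width: 60.3
```

```bash
python3 look.py l13 0 49 118
```

```text
loc [ 0.2 49.1] z 116.3 F [ 0.3 -0.1  0.6] w 60.3 t 20.05 yaw [179.92  -0.2   -9.26]
turn [ 0.08 -0.2  -0.13] shift [-0.1  0.1 -1.7] shift after turn [-0.2  0.1 -1.7]
```

View pics/l13.png

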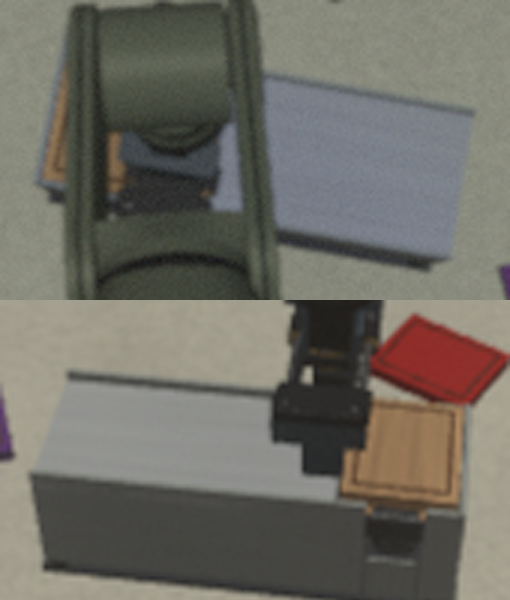

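Force is still near zero, so I nudge a little more until the stop is felt.

Emit:
{"api": "servo_tool", "payload": {
  "plan": [
    [[0, 0, 0], [0, -1, 0], 60],
    [[0, 0, 0], [0, -1, 0], 60],
    [[0, 0, 0], [0, -1, 0], 60],
    [[0, 0, 0], [0, 0, 0], 60],
    [[0, 0, 0], [0, 0, 0], 60],
    [[0, 0, 0], [0, 0, 0], 60],
    [[0, 0, 0], [0, 0, 0], 60],
    [[0, 0, 0], [0, 0, 0], 60],
    [[0, 0, 0], [0, 0, 0], 60],
    [[0, 0, 0], [0, 0, 0], 60]
  ]
}}

```text
time_s: 21.4
ee_pos: [547.7, 60.4, 116.3]
ee_rot: [179.6, -0.2, -9.3]
force: [-1.1, -2.8, 0.1]
gripper_width: 60.1
```

```bash
python3 look.py l14 0 49 118
```

```text
loc [-0.1 49.4] z 116.3 F [-1.1 -2.8  0.1] w 60.1 t 21.4 yaw [ 1.7962e+02 -1.5000e-01 -9.2500e+00]
turn [ 0.38 -0.15 -0.12] shift [ 0.1  0.4 -1.7] shift after turn [ 0.1  0.4 -1.7]
```

Emit:
{"api": "servo_tool", "payload": {
  "plan": [
    [[0, 0, 0], [0, 3, 0], 60],
    [[0, 0, 0], [0, 0, -12], 60],
    [[0, 0, 0], [0, 0, -15], 50],
    [[0, 0, 0], [0, -10, -3], 50],
    [[0, 0, 0], [0, -20, 0], 50],
    [[0, 0, 0], [0, -20, 0], 50],
    [[0, 0, 0], [0, -15, 0], 50],
    [[0, 0, 0], [0, -3, 0], 50],
    [[0, 0, 0], [0, 0, 0], 50],
    [[0, 0, 0], [0, 0, 0], 50]
  ]
}}

```text
time_s: 22.75
ee_pos: [559.3, 132.5, 148.2]
ee_rot: [179.8, -0.2, -9.2]
force: [-0.2, 0.2, -0.0]
gripper_width: 49.9
```

```bash
python3 look.py l15 0 116 127
```

```text
loc [ -0.  122.5] z 148.2 F [-0.2  0.2 -0. ] w 49.9 t 22.75 yaw [179.84  -0.2   -9.15]
turn [ 0.16 -0.2  -0.02] shift [-0.1  6.4 21.2] shift after turn [ 0.   6.5 21.2]
```

View pics/l15.png

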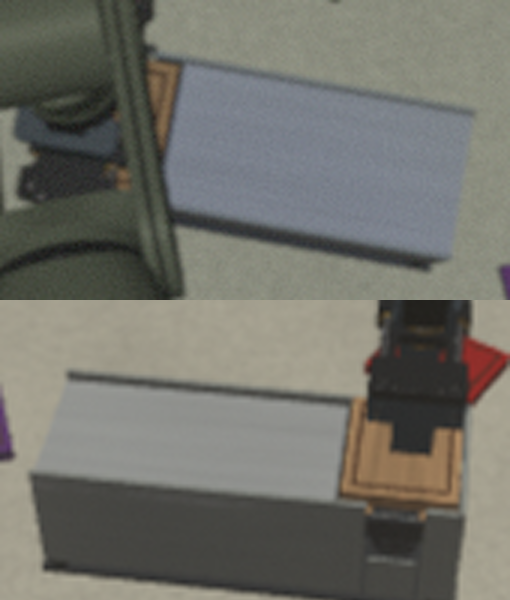

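Emit:
{"api": "servo_tool", "payload": {
  "plan": [
    [[0, 0, 0], [0, 4, 0], 50],
    [[0, 0, 0], [0, 1, 5], 50],
    [[0, 0, 0], [0, 0, 6], 50],
    [[0, 0, 0], [0, 0, 5], 50],
    [[0, 0, 0], [0, 0, 3], 50],
    [[0, 0, 0], [0, 0, 2], 50],
    [[0, 0, 0], [0, 0, 1], 50],
    [[0, 0, 0], [0, 0, 0], 50],
    [[0, 0, 0], [0, 0, 0], 50],
    [[0, 0, 0], [0, 0, 0], 50]
  ]
}}

```text
time_s: 24.1
ee_pos: [558.6, 126.1, 125.1]
ee_rot: [179.8, -0.2, -9.3]
force: [-0.2, -0.1, 0.3]
gripper_width: 49.8
```

```bash
python3 look.py l16 0 116 86
```

```text
loc [  0.3 116. ] z 125.1 F [-0.2 -0.1  0.3] w 49.8 t 24.1 yaw [179.84  -0.22  -9.25]
turn [ 0.16 -0.22 -0.12] shift [-0.4 -0.1 39.1] shift after turn [-0.3 -0.  39.1]
```

Emit:
{"api": "servo_tool", "payload": {
  "plan": [
    [[0, 0, 0], [-0.3, 0, 4], 50],
    [[0, 0, 0], [-0.3, 0, 5], 50],
    [[0, 0, 0], [-0.3, 0, 5], 50],
    [[0, 0, 0], [-0.3, 0, 5], 50],
    [[0, 0, 0], [-0.3, 0, 5], 50],
    [[0, 0, 0], [-0.3, 0, 5], 50],
    [[0, 0, 0], [-0.3, 0, 5], 50],
    [[0, 0, 0], [-0.3, 0, 5], 50],
    [[0, 0, 0], [0, 0, 2], 50],
    [[0, 0, 0], [0, 0, 0], 50]
  ]
}}

```text
time_s: 25.45
ee_pos: [562.2, 126.0, 111.6]
ee_rot: [-179.8, -1.6, -9.2]
force: [-0.3, 0.5, 0.7]
gripper_width: 49.5
```

```bash
python3 look.py l17 0 116 84
```

```text
loc [  3.9 116.5] z 111.6 F [-0.3  0.5  0.7] w 49.5 t 25.45 yaw [-179.78   -1.63   -9.21]
turn [-0.22 -1.63 -0.08] shift [-4.7  0.6 27.5] shift after turn [-3.9  0.5 27.6]
```

View pics/l17.png

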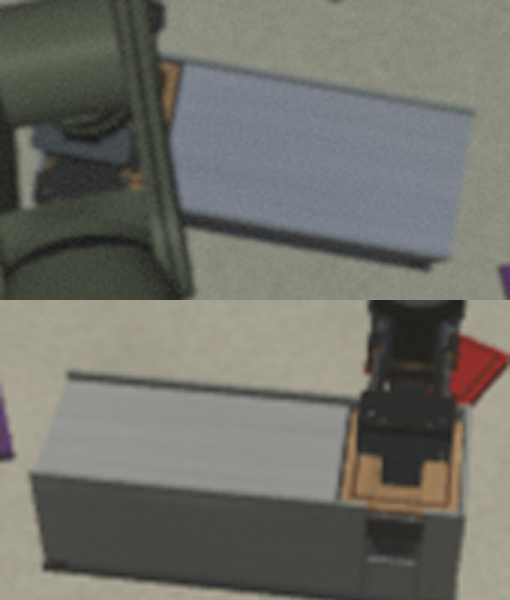

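Emit:
{"api": "servo_tool", "payload": {
  "plan": [
    [[0, -1.6, 0], [-1.5, 0, 1], 50],
    [[0, -0.3, 0], [-1, 0, 4], 50],
    [[0, -0.3, 0], [-1, 0, 5], 50],
    [[0, -0.3, 0], [-1, 0, 6], 50],
    [[0, -0.3, 0], [-0.5, 0, 6], 50],
    [[0, -0.2, 0], [-0.5, 0, 6], 50],
    [[0, 0, 0], [-0.5, 0, 6], 50],
    [[0, 0, 0], [-0.3, 0, 5], 50],
    [[0, 0, 0], [0, 0, 3], 50],
    [[0, 0, 0], [0, 0, 0], 50]
  ]
}}

```text
time_s: 26.8
ee_pos: [562.6, 125.9, 79.1]
ee_rot: [-179.7, 0.8, -9.2]
force: [-2.4, -0.6, 5.1]
gripper_width: 49.9
```

```bash
python3 look.py l18 0 116 82
```

```text
loc [  4.2 116.5] z 79.1 F [-2.4 -0.6  5.1] w 49.9 t 26.8 yaw [-179.7     0.82   -9.17]
turn [-0.3   0.82 -0.04] shift [-4.3  0.5 -2.9] shift after turn [-4.2  0.5 -2.9]
```

View pics/l18.png

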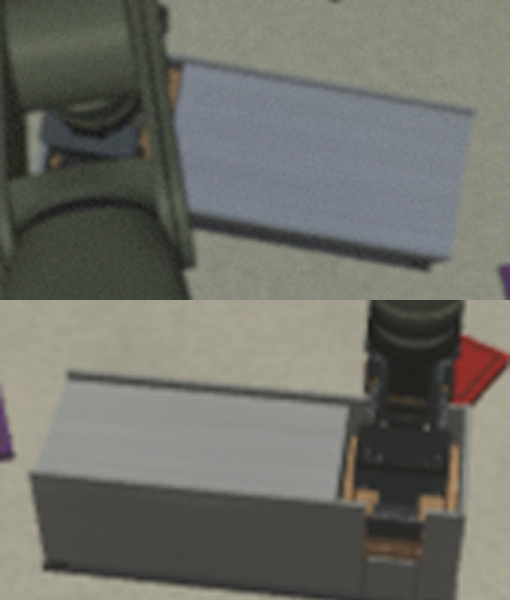

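Emit:
{"api": "servo_tool", "payload": {
  "plan": [
    [[0, 0.5, 0], [-0.5, 0, -6], 50],
    [[0, 0.3, 0], [-0.5, 0, -10], 50],
    [[0, 0, 0], [-1, 0, -12], 50],
    [[0, 0, 0], [-1, 0, -15], 50],
    [[0, 0, 0], [0, 0, -20], 50],
    [[0, 0, 0], [0, 0, -25], 50],
    [[0, 0, 0], [0, 0, -25], 50],
    [[0, 0, 0], [-40, 40, -10], 50],
    [[0, 0, 0], [-50, 50, 0], 50],
    [[0, 0, 0], [-50, 50, 0], 50]
  ]
}}

```text
time_s: 28.15
ee_pos: [409.2, 17.9, 209.1]
ee_rot: [-179.7, 0.0, -8.9]
force: [0.6, -1.3, 0.6]
gripper_width: 50.2
```

Emit:
{"api": "servo_tool", "payload": {
  "plan": [
    [[0, 0, 0], [-40, 50, 0], 50],
    [[0, 0, 0], [0, 50, 0], 50],
    [[0, 0, 0], [0, 50, 0], 50],
    [[0, 0, 0], [0, 50, 0], 50],
    [[0, 0, 0], [0, 40, 0], 50],
    [[0, 0, 0], [0, 0, 0], 50],
    [[0, 0, 0], [0, 0, 0], 50],
    [[0, 0, 0], [0, 0, 0], 50],
    [[0, 0, 0], [0, 0, 0], 50],
    [[0, 0, 0], [0, 0, 0], 50]
  ]
}}

```text
time_s: 29.4
ee_pos: [326.5, -213.7, 211.6]
ee_rot: [-179.6, -0.0, -8.8]
force: [-0.7, 0.6, -0.5]
gripper_width: 50.0
```

```bash
python3 look.py l19 0 116 82
python3 - <<'E'
from h import *;from workcell import env
f=env.grab_frame("top");a=f["pixels"][:,:,::-1];cv2.imwrite("pics/topend.png",a)
a=cv2.resize(a[150:215,180:250],None,fx=5.5,fy=5.5,interpolation=cv2.INTER_CUBIC)
g=env.grab_frame("scene")["pixels"][:,:,::-1];cv2.imwrite("pics/sceneend.png",g)
b=cv2.resize(g[175:240,265:315],None,fx=5.5,fy=5.5,interpolation=cv2.INTER_CUBIC)
cv2.imwrite("pics/end.png",np.hstack([a,b]))
E
```

```text
loc [-175.  -256.3] z 211.6 F [-0.7  0.6 -0.5] w 50.0 t 29.4 yaw [-1.7959e+02 -3.0000e-02 -8.8300e+00]
turn [-0.41 -0.03  0.3 ] shift [ 176.9 -370.4  132.4] shift after turn [ 175.  -372.3  129.6]
```

View pics/end.png

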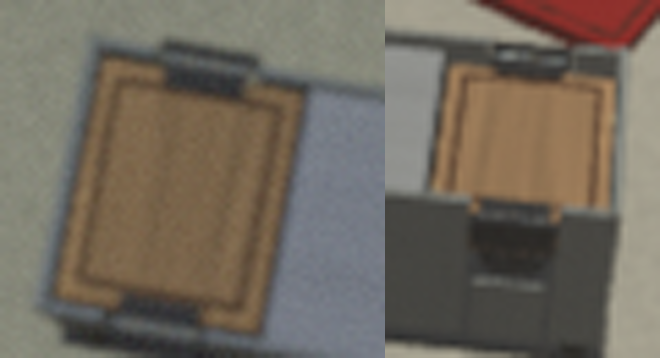

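View pics/sceneend.png

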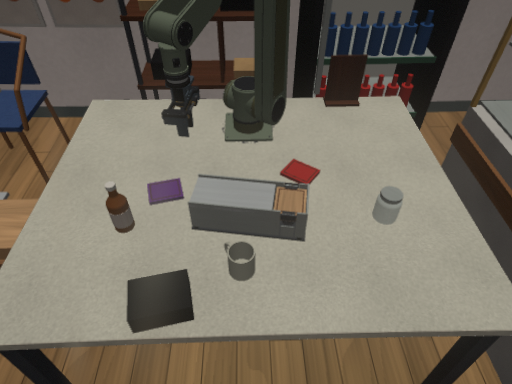

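View pics/topend.png

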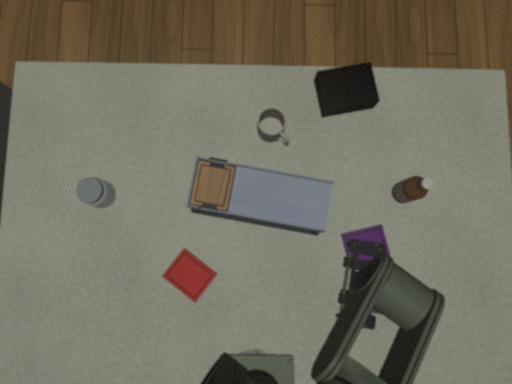

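Both flaps lie over the top board. It sits level below the shelf, and the mug, bottle, jar and the other things are where they were. I'm handing in.

```bash
python3 -c "
from workcell import env
print(env.job_done())"
```

```text
the job is handed in; nothing more can be done
None
```

Both boards are loaded in the dispenser and I handed the job in at about 29.5 s, well under the 56 s limit.

- **First board:** I pushed board_b from behind, which slid board_a home against the stop wall. I then pressed board_a down until both catches closed over it.
- **Second board:** I slid board_b home the same way and pressed it down on top of board_a until the catches closed again.

The last pictures show the top board flat and level, below shelf level with both catches over it. The shelf is empty, and the mug, bottle, jar and the red and purple look-alikes are where they started. The highest force I read, at the ends of the moves, was about 6 N.

- **Not checked directly:** how deep the lower board and the platform sit can't be seen from the cameras. I infer it from pressing each board's top about 31 to 38 mm below the shelf, where 20 mm is needed.
- **Small disagreement:** while pressing, the tool drifted 3–4 mm sideways and tilted up to 1.6°. I corrected most of the tilt, but the sideways drift stayed until I lifted off.

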